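# Change over the slide feeder trays

## Task

On the bench stand two low white slide feeders, one with a wide tray and one with a narrow tray that has been left out. First push the narrow tray fully home with a fingertip; then hook a fingertip behind the upright lip of the wide tray and draw that tray all the way out to its stop, with its slide carrier still lying in it. Do not grip or lift anything: the lip must not be pinched from both sides, the carrier is not to be picked up, and the other things on the bench and on the feeders stay where they are.

Things in the scene. Friction and masses are not known exactly. Their poses are not given: they have to be found in the camera images.
- wide_unit: The wide slide feeder, fixed: white hood 190 deep x 166 wide x 78 high with one grey tray coming out of its front. Origin on the table under the middle of the hood's front face. x points into the hood, away from the robot (hood at x = 0 to 190 mm); -x is the way the tray comes out; y along the front face. Turned up to 0.2 rad from the world axes.
- narrow_unit: The narrow slide feeder, fixed: same make, hood 190 deep x 96 wide x 78 high, same axes and origin (on the table under the middle of the hood's front face). The two feeders stand side by side and may be swapped.
- wide_tray (a joint): How far the wide tray is drawn out, in m: 0 = fully home, 0.12 = fully out against its stop. Starts nearly home. It stays where it is left; it takes about 1.5 N, plus 6 N per m/s, to move.
- narrow_tray (a joint): The same for the narrow tray (0 home, against a stop, 0.12 out). Starts partly out; same friction.
- wide_pull (a point): On the wide tray, moving with it: middle of the top edge of its lip, on the lip's inner face (towards the hood), 64 mm above the table; 48 mm in front of the hood with the tray home. The lip is an upright plate across the tray's front, 126 wide, 8 thick, rising 28 mm above the tray floor (outer half 4 mm lower). Behind it is an open finger well 50 mm long, tray-wide, no side walls.
- narrow_pull (a point): On the narrow tray: the same point of its lip. The lip is 8 mm thick, 56 mm wide and shaped the same; its outer face is 8 mm in front of this point (-x of the feeder).
- wide_pocket (a point): Middle of the floor of the wide tray's carrier pocket, 100 mm behind wide_pull; axes as the feeder's. The tray floor, here and in the finger well, is 36 mm above the table. The pocket is 92 mm long and 118 mm wide, with edges 8 mm high; its front edge ends the finger well.
- carrier: Slide carrier: loose white plate 58 x 90 x 12 mm with two glass slides, 80 g, lying in the wide tray's pocket, under the hood at the start. Origin: centre of its underside.
- dish: Loose white dish, 80 mm across and 18 high, standing on top of the wide feeder's hood, its centre 75 to 100 mm behind the front face. Leave alone.
- jar: Loose amber jar, 40 mm across and 45 high, standing on top of the narrow feeder's hood, 75 to 100 mm behind the front face. Leave alone.
- vial: Loose clear vial, 28 mm across and 55 high, standing on the table between the robot and the feeders. Leave alone.
- wash: Loose white bottle with a blue band, 68 mm across and 170 high, to the right. Leave alone.
- rack: Loose steel tube rack with tubes, 100 x 200 mm and 126 high, to the left. Leave alone.
- slidebox: Loose blue slide box, 90 x 100 x 35 mm, to the right. Leave alone.
- marker: Loose black marker pen, 132 mm long, 12 thick, lying to the left. Leave alone.

How it is judged:
By the outcome, as a careful person would: the job done as asked, in the order asked, and still so for the second after the job is handed in, with the robot touching nothing.
It also fails if it takes over 51 s, if anything falls off the work surface, if the arm or the gripper's body presses on something with over 40 N, if the wrist force passes 120 N, or if a joint passes its speed limit or range.

## Robot

A 7-joint arm with a two-finger parallel gripper is mounted at the origin on the work surface. World frame = base frame: x ahead of the robot, y to its left, z up, the work surface at z = 0. Lengths are in mm, angles in rad, forces in N, time in s.
With the tool pointing down it reaches from about 400 to 850 mm from the base axis. Payload 4.5 kg.
Tool frame: the origin (TCP) lies midway between the tips of the shut fingers; the grasp point (between the pads) lies 19 mm behind it (pinch_z is the distance from the TCP to the grasp point, in mm); z points along the fingers, y is the line along which they close (so a half turn about z gives the same grasp; the last joint's range is limited). The gripper opens to 88 mm and grips with 3 to 60 N. Pads are 18 mm wide; open, the fingers measure 123 mm over their backs; the gripper's body (75 mm by 187 mm) begins 45 mm behind the grasp point.
Start: joints at [-1.081, 0.689, -0.195, 1.565, 0.157, 0.902, -0.215], TCP at [275.098, 561.226, 238.743] pointing down, gripper open.
Joint ranges: [-3.01, 3.01], [-0.46, 2.08], [-1.47, 1.51], [0.13, 2.56], [-1, 4.14], [0.04, 2.09], [-2.66, 2.66]. Speed limits (rad/s): [2.57, 2.57, 3.14, 3.14, 3.14, 3.14, 3.14].

## Interface

Orientations are given as a unit quaternion [x, y, z, w].
In Python, from rig import get_obs, read_camera, camera_model, close_job, recognise, masks_of, pinch_z gives the robot as it stands.
- The arm moves only by the tool play_rows, never from a script. Its argument "steps" is a list of rows, each an object of numbers: "x", "y", "z": the shift along the tool's x, y, z in mm; "roll": the turn about the tool's z in rad. In form: [{"x": .., "y": .., "z": .., "roll": ..}, ...]. A call has 1 to 12 rows; each row shifts and turns the commanded pose from where the row before left it, along the tool's axes as they then stand; what a row does not reach is not made up. A row lasts 1/12 s, in which the tool goes at most 41.7 mm and 7.16 degrees, less where a joint would pass 70% of its speed; a pose out of reach is approached as far as the arm can. A call is refused whole if a number of a shift passes 41.7 or a number of a turn 0.125, either way. A call with a gripper value outside its range is refused whole. "gripper" is the closure in counts, from 0 (fully open) to 255 (shut), set as the call begins (left out, the last holds). The fingers move at their own pace and stop on an object; "grip_force" is the grip in N (left out, the last holds). Time passes only in rows, so rows that do not move let the fingers close. It gives the time, the measured TCP pose, the force, the opening and the grip force at its end, in the units of the state.
- get_obs(): the state, without advancing time (a new reading comes with each control period).
- read_camera(name): name is "side" or "top"; returns the picture (480x640x3 uint8, red, green, blue); there is no depth.
- camera_model(name): a dict with "vfov" (degrees; the focal length in pixels is half the picture's height over the tangent of half this angle, whatever the lens; pixels are square), "cx", "cy" (the principal point, pixels), "extrinsics" (4x4, takes a point from camera to world coordinates). Camera axes: x right, y down, z forward; pixel columns grow to the right and rows downward; lengths in mm; the calibration is good to about 2 mm. A picture is of the moment at which its call begins. camera_model takes no time and is no camera call.
- close_job(): hands the job in; it is judged then, once.
Trained networks look in the newest picture that a camera, given by its name, has taken for a name from the list of things; names that differ only in an ending like _2 or _b are one class to them, and where a whole thing is asked for, a point or a joint stands for the part that bears it (a point fixed in the world has none). Each returns a list of dicts, best first, with "conf" (0 to 1); they miss things now and then, are a little off and sometimes report something else, mostly with a low value. They report only what shows in the picture. A call takes as long as a camera call.
- recognise(thing, camera): "location" ([row, column] in pixels, amid what is visible of it).
- masks_of(thing, camera): "region" (480x640 bool, what is visible of it) and "location" ([row, column] in pixels, amid what is visible of it).
The state is a dict: "t": time; "joint_positions": joint angles; "qd": joint speeds; "tau": joint torques, N m; "eef_pos": TCP position; "orientation": TCP orientation; "contact_force": force on the tool from outside, world axes, zero at the start; "moment": the same for the moment, N m; "gripper_width": opening from 0.0 (shut) to 1.0 (fully open); "grasp_force": force on a finger pad.
Only numpy, scipy, OpenCV 4.12 (cv2) and the standard library are available. Lean on these libraries where they do the work, as an engineer would, in place of code of your own. Each camera call takes 0.05 s, during which the arm holds its last target. There are 200 camera calls.

## Working session

There is one attempt and no reset: what is moved stays moved. The work goes in short steps, Python scripts to look and compute and a tool call to move; the robot and the scene stay as the last step left them, time stands still between calls to the robot, and variables do not carry over. Pictures are saved under pics/ and viewed, at most 10 in all, crops included, and the job is handed in when it is done.

Besides the shell and the picture viewer there is one more tool, called after "Emit:" in YAML: its name, and indented under it one key for each argument. play_rows: Moves the arm, as the interface text tells. Its arguments: {"type":"object","properties":{"steps":{"type":"array","items":{"type":"object","properties":{"x":{"type":"number"},"y":{"type":"number"},"z":{"type":"number"},"roll":{"type":"number"}}}},"gripper":{"type":"number"},"grip_force":{"type":"number"}},"required":["steps"]}

```bash
mkdir -p pics; cat > h.py <<'E'
import numpy as np, cv2
from rig import *
def ray(cam,rc):
    m=camera_model(cam); f=240/np.tan(np.radians(m["vfov"])/2); E=np.array(m["extrinsics"])
    d=E[:3,:3]@np.array([(rc[1]-m["cx"])/f,(rc[0]-m["cy"])/f,1]); return E[:3,3],d
def atz(cam,rc,z):
    o,d=ray(cam,rc); return o+d*(z-o[2])/d[2]
def proj(cam,p):
    m=camera_model(cam); f=240/np.tan(np.radians(m["vfov"])/2); E=np.array(m["extrinsics"])
    c=E[:3,:3].T@(np.array(p)-E[:3,3]); return [m["cy"]+f*c[1]/c[2], m["cx"]+f*c[0]/c[2]]
E
python3 - <<'E'
from h import *
for c in("top","side"):
    cv2.imwrite(f"pics/{c}0.png",read_camera(c)[:,:,::-1]); m=camera_model(c); print(c,m)
Z=dict(wide_pull=64,narrow_pull=64,wide_unit=78,narrow_unit=78,dish=96,jar=123,vial=55,carrier=48)
for t,z in Z.items():
    for c in("top","side"):
        r=recognise(t,c)
        print(t,c,[(np.round(q["location"]),round(q["conf"],2),np.round(atz(c,q["location"],z))) for q in r[:2]])
o=get_obs();print(o["t"],o["eef_pos"],o["orientation"],o["contact_force"])
E
```

```text
top {'vfov': 53.10840793039846, 'cx': 316.7066441827624, 'cy': 246.57077893014113, 'extrinsics': array([[-2.15770581e-02, -9.85687744e-01,  1.67194802e-01,
         3.43644653e+02],
       [-9.99567341e-01,  2.46125631e-02,  1.61044438e-02,
         2.64434502e+00],
       [-1.99890455e-02, -1.66774977e-01, -9.85792344e-01,
         1.34415460e+03],
       [ 0.00000000e+00,  0.00000000e+00,  0.00000000e+00,
         1.00000000e+00]])}
side {'vfov': 55.884143437679626, 'cx': 325.23427539293755, 'cy': 247.41654018437237, 'extrinsics': array([[ 8.21608410e-01, -3.69891527e-01,  4.33750940e-01,
         1.65562077e+02],
       [-5.69833225e-01, -5.11821819e-01,  6.42906308e-01,
        -5.95549384e+02],
       [-1.58024007e-02, -7.75382927e-01, -6.31293593e-01,
         6.88772678e+02],
       [ 0.00000000e+00,  0.00000000e+00,  0.00000000e+00,
         1.00000000e+00]])}
wide_pull top [(array([219., 377.]), 0.66, array([ 633., -143.,   64.]))]
wide_pull side [(array([297., 400.]), 0.59, array([ 626., -168.,   64.]))]
narrow_pull top [(array([238., 276.]), 0.58, array([589., 134.,  64.])
[... 601 characters left out ...]
ray([ 768., -122.,   96.])), (array([394., 522.]), 0.7, array([ 612., -443.,   96.]))]
jar top []
jar side [(array([194., 359.]), 0.65, array([729.,  97., 123.]))]
vial top [(array([301., 323.]), 0.54, array([414.,  10.,  55.])), (array([327., 212.]), 0.49, array([353., 307.,  55.]))]
vial side [(array([303., 261.]), 0.76, array([403., -18.,  55.])), (array([287., 416.]), 0.33, array([ 676., -160.,   55.]))]
carrier top []
carrier side [(array([285., 413.]), 0.74, array([ 682., -146.,   48.])), (array([246., 438.]), 0.32, array([815., -87.,  48.]))]
0.9 [275.10649616 561.21390761 238.76532142] [2.25926005e-01 9.74144465e-01 4.77493891e-05 7.97463064e-06] [-0.32265236  0.22894287 -0.83077032]
```

View pics/top0.png

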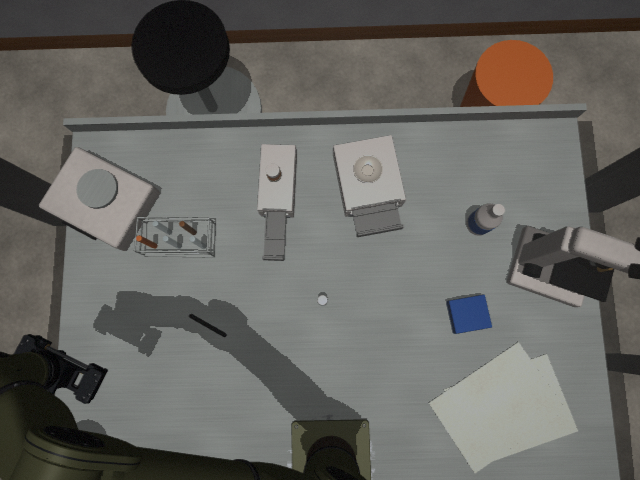

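View pics/side0.png

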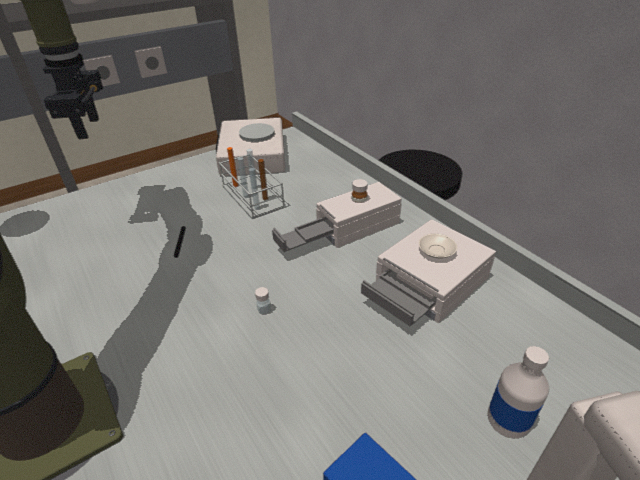

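```bash
python3 - <<'E'
from h import *
t=cv2.imread("pics/top0.png");s=cv2.imread("pics/side0.png")
cv2.imwrite("pics/tc.png",cv2.resize(t[130:270,240:420],None,fx=4,fy=4,interpolation=cv2.INTER_CUBIC))
cv2.imwrite("pics/sc.png",cv2.resize(s[175:330,265:500],None,fx=3.4,fy=3.4,interpolation=cv2.INTER_CUBIC))
read_camera("top")
for u in("wide_unit","narrow_unit","wide_pull","narrow_pull"):
    for q in masks_of(u,"top")[:1]:
        m=q["region"].astype(np.uint8); r=cv2.minAreaRect(cv2.findNonZero(m)); print(u,q["conf"],m.sum(),r,np.round(cv2.boxPoints(r),1).tolist())
# bright hood polygon
g=t.min(2)
for nm,(r0,r1,c0,c1) in dict(wide=(130,212,325,412),narrow=(138,220,250,303)).items():
    b=np.zeros_like(g); b[r0:r1,c0:c1]=(g[r0:r1,c0:c1]>165)*255
    k=max(cv2.findContours(b,0,1)[0],key=cv2.contourArea); r=cv2.minAreaRect(k)
    bp=cv2.boxPoints(r); P=[atz("top",(y,x),78)[:2] for x,y in bp]
    print(nm,cv2.contourArea(k),bp.round(1).tolist(),np.round(P,1).tolist())
E
```

```text
wide_unit 0.7 4972 ((370.2218322753906, 186.05348205566406), (95.67008972167969, 63.641571044921875), 79.11447143554688) [[329.8999938964844, 145.10000610351562], [392.3999938964844, 133.10000610351562], [410.5, 227.0], [348.0, 239.0]]
narrow_unit 0.62 3290 ((275.49542236328125, 202.08950805664062), (37.15630340576172, 115.92457580566406), 2.935673236846924) [[254.0, 259.0], [259.8999938964844, 143.3000030517578], [297.0, 145.1999969482422], [291.1000061035156, 260.8999938964844]]
wide_pull 0.6 1199 ((377.1717834472656, 219.27684020996094), (27.365144729614258, 46.263465881347656), 79.2156982421875) [[351.8999938964844, 210.1999969482422], [397.29998779296875, 201.5], [402.5, 228.39999389648438], [357.0, 237.0]]
narrow_pull 0.68 930 ((273.65606689453125, 236.0048828125), (20.052711486816406, 48.007816314697266), 1.7899105548858643) [[262.8999938964844, 259.70001220703125], [264.3999938964844, 211.6999969482422], [284.3999938964844, 212.3000030517578], [282.8999938964844, 260.29998779296875]]
wide 658.5 [[342.29998779296875, 184.3000030517578], [395.29998779296875, 173.6999969482422], [400.20001220703125, 198.0], [347.1000061035156, 208.60000610351562]] [[729.0, -50.2], [755.1, -196.1], [686.4, -205.9], [660.6, -61.2]]
narrow 430.0 [[258.8999938964844, 208.0], [260.0, 175.89999389648438], [292.1000061035156, 177.0], [291.0, 209.10000610351562]] [[668.7, 178.2], [759.4, 174.9], [753.7, 86.6], [663.2, 90.9]]
```

View pics/tc.png

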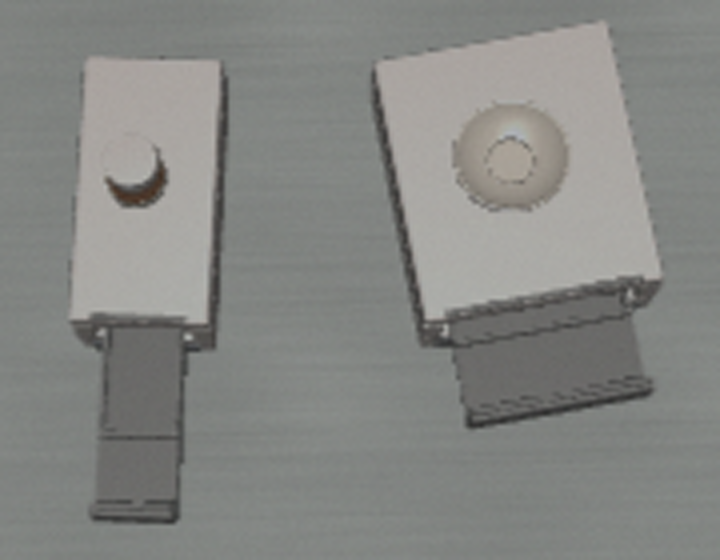

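View pics/sc.png

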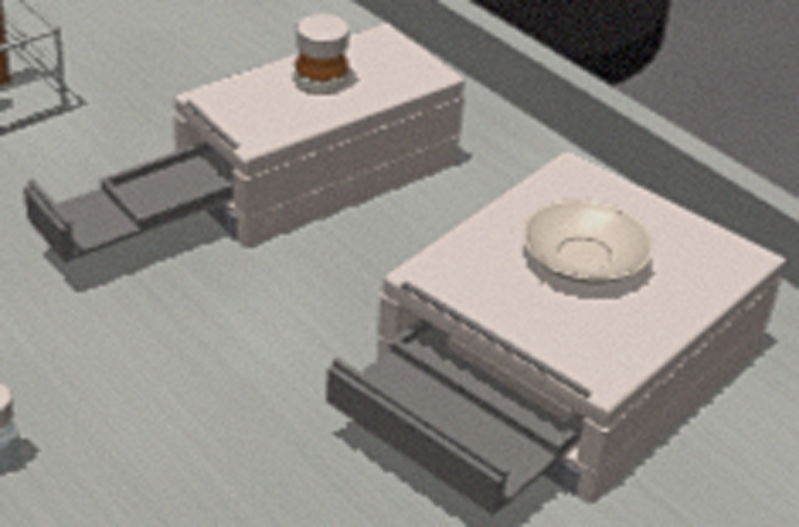

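```bash
cat > fit.py <<'E'
from h import *
from scipy.optimize import least_squares
T=lambda p:("top",(p[1]/4+130,p[0]/4+240)); S=lambda p:("side",(p[1]/3.4+175,p[0]/3.4+265))
D=dict(narrow=(48,28,[((88,58),(222,61),(213,325),(72,318)),((385,25),(464,82),(240,163),(178,98))],[((96,503),(181,503)),((30,182),(70,240))]),
       wide=(83,63,[((375,62),(607,22),(662,278),(425,322)),((567,153),(783,262),(606,413),(385,285))],[((468,412),(652,377)),((337,360),(508,478))]))
for n,(hw,lw,cs,lip) in D.items():
    L=[(190,hw,78),(190,-hw,78),(0,-hw,78),(0,hw,78)]
    ob=[(*f(p),l) for f,c in zip((T,S),cs) for p,l in zip(c,L)]
    ol=[(*f(p),s) for f,c in zip((T,S),lip) for p,s in zip(c,(1,-1))]
    def w(v,l):
        c,s=np.cos(v[2]),np.sin(v[2]); return (v[0]+c*l[0]-s*l[1],v[1]+s*l[0]+c*l[1],l[2])
    def res(v):
        r=[np.subtract(proj(c,w(v,l)),rc) for c,rc,l in ob]
        r+=[np.subtract(proj(c,w(v,(-48-v[3],s*lw,64))),rc) for c,rc,s in ol]
        return np.ravel(r)
    q=least_squares(res,[650,0,0,30],x_scale=[100,100,.1,100],loss="soft_l1")
    print(n,q.x.round(3),"pull",np.round(w(q.x,(-48-q.x[3],0,64)),1)); print(res(q.x).reshape(-1,2).round(1).tolist())
E
python3 fit.py
```

```text
narrow [ 6.58900e+02  1.31648e+02 -5.40000e-02  7.39860e+01] pull [537.1 138.3  64. ]
[[-0.4, -0.0], [-0.3, 0.9], [0.3, 0.4], [1.1, 0.4], [-1.0, -0.2], [-0.8, 0.2], [0.2, 0.9], [-0.3, -2.2], [0.2, 0.1], [0.8, -0.5], [0.1, 0.5], [-4.3, 0.0]]
wide [ 6.67504e+02 -1.42446e+02  1.59000e-01  1.36620e+01] pull [ 606.6 -152.2   64. ]
[[-0.2, 0.1], [-0.9, 0.9], [0.3, 1.6], [0.4, 0.7], [-1.2, -0.9], [-0.7, 0.9], [0.6, 0.2], [-2.3, -1.9], [-0.5, 1.3], [-0.1, 0.9], [-0.4, -1.0], [-1.8, -0.7]]
```

Emit:
play_rows:
  gripper: 255
  grip_force: 10
  steps:
    - {"roll": -0.1}
    - {"roll": -0.1}
    - {"roll": -0.1}
    - {"roll": -0.102}
    - {"x": -12,"y": -20.4}
    - {"x": -12,"y": -20.4}
    - {"x": -12,"y": -20.4}
    - {"x": -12,"y": -20.4}
    - {"x": -12,"y": -20.4}
    - {"x": -12,"y": -20.4}
    - {"x": -12,"y": -20.4}
    - {"x": -12,"y": -20.4}

```text
invalid input at $.steps[0]: expected keys x, y, z, roll
```

Emit:
play_rows:
  steps:
    - {"x": -12,"y": -20.4}
    - {"x": -12,"y": -20.4}
    - {"x": -12,"y": -20.4}
    - {"x": -12,"y": -20.4}
    - {"x": -12,"y": -20.4}
    - {"x": -12,"y": -20.4}
    - {"x": -12,"y": -20.4}
    - {"x": -12,"y": -20.4}
    - {"x": -12,"y": -20.4}
    - {"x": -12,"y": -20.4}
    - {"x": 0,"y": -20.4}
    - {"x": 0,"y": 0}

```text
invalid input at $.steps[0]: expected keys x, y, z, roll
```

Emit:
play_rows:
  gripper: 255
  grip_force: 10
  steps:
    - {"x": 0,"y": 0,"z": 0,"roll": -0.1}
    - {"x": 0,"y": 0,"z": 0,"roll": -0.1}
    - {"x": 0,"y": 0,"z": 0,"roll": -0.1}
    - {"x": 0,"y": 0,"z": 0,"roll": -0.102}
    - {"x": -12,"y": -20.4,"z": 0,"roll": 0}
    - {"x": -12,"y": -20.4,"z": 0,"roll": 0}
    - {"x": -12,"y": -20.4,"z": 0,"roll": 0}
    - {"x": -12,"y": -20.4,"z": 0,"roll": 0}
    - {"x": -12,"y": -20.4,"z": 0,"roll": 0}
    - {"x": -12,"y": -20.4,"z": 0,"roll": 0}
    - {"x": -12,"y": -20.4,"z": 0,"roll": 0}
    - {"x": -12,"y": -20.4,"z": 0,"roll": 0}

```text
t: 2.15
eef_pos: [362.7, 392.1, 238.9]
orientation: [0.027, 1.0, 0.0, 0.0]
contact_force: [0.7, -0.5, -0.1]
gripper_width: 0.113
grasp_force: 0.0
```

Emit:
play_rows:
  steps:
    - {"x": -12,"y": -20.4,"z": 0,"roll": 0}
    - {"x": -12,"y": -20.4,"z": 0,"roll": 0}
    - {"x": -12,"y": -20.4,"z": 0,"roll": 0}
    - {"x": -12,"y": -20.4,"z": 0,"roll": 0}
    - {"x": -12,"y": -20.4,"z": 0,"roll": 0}
    - {"x": -12,"y": -20.4,"z": 0,"roll": 0}
    - {"x": -12,"y": -20.4,"z": 0,"roll": 0}
    - {"x": -12,"y": -20.4,"z": 0,"roll": 0}
    - {"x": -12,"y": -20.4,"z": 0,"roll": 0}
    - {"x": -12,"y": -20.4,"z": 0,"roll": 0}
    - {"x": 0,"y": -20.4,"z": 0,"roll": 0}
    - {"x": 0,"y": 0,"z": 0,"roll": 0}

```text
t: 3.15
eef_pos: [470.4, 157.2, 238.4]
orientation: [0.03, 1.0, -0.002, -0.0]
contact_force: [0.2, -0.4, -1.1]
gripper_width: 0.007
grasp_force: 0.0
```

Emit:
play_rows:
  steps:
    - {"x": 0,"y": -8,"z": 28,"roll": 0}
    - {"x": 0,"y": -8,"z": 28,"roll": 0}
    - {"x": 0,"y": 0,"z": 28,"roll": 0}
    - {"x": 0,"y": 0,"z": 28,"roll": 0}
    - {"x": 0,"y": 0,"z": 28,"roll": 0}
    - {"x": 0,"y": 0,"z": 28,"roll": 0}
    - {"x": 0,"y": 0,"z": 24,"roll": 0}
    - {"x": 0,"y": 0,"z": 0,"roll": 0}
    - {"x": -10,"y": 0,"z": 0,"roll": 0}
    - {"x": -10,"y": 0,"z": 0,"roll": 0}
    - {"x": -10,"y": 0,"z": 0,"roll": 0}
    - {"x": 0,"y": 0,"z": 0,"roll": 0}

```text
t: 4.15
eef_pos: [502.0, 145.9, 48.2]
orientation: [0.028, 1.0, 0.001, 0.002]
contact_force: [0.2, 0.4, -0.6]
gripper_width: 0.005
grasp_force: 0.0
```

```bash
python3 - <<'E'
from h import *
s=read_camera("side")[:,:,::-1]; t=read_camera("top")[:,:,::-1]
a=cv2.resize(s[150:310,220:420],None,fx=2.9,fy=2.9,interpolation=2)[:,:]
b=cv2.resize(t[160:300,240:310],None,fx=3,fy=3.3,interpolation=2)
h=min(a.shape[0],b.shape[0]); cv2.imwrite("pics/p1.png",np.hstack([a[:h],b[:h]])); print(h)
E
```

```text
462
```

View pics/p1.png

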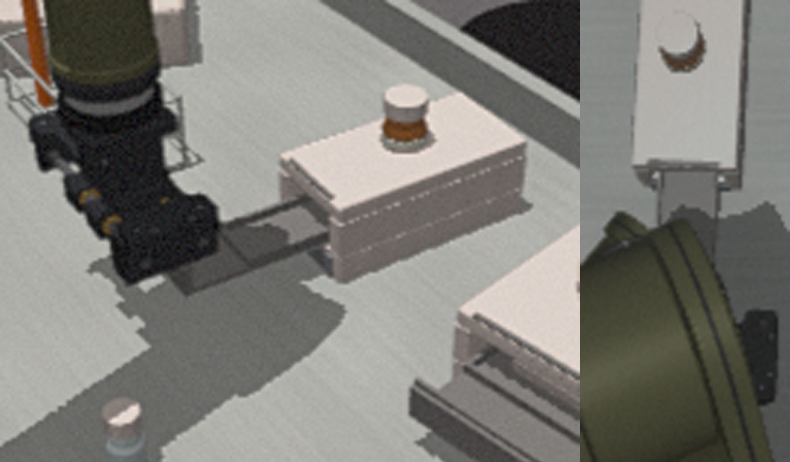

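Emit:
play_rows:
  steps:
    - {"x": -6,"y": -5,"z": 1,"roll": 0}
    - {"x": -7,"y": 0,"z": 0,"roll": 0}
    - {"x": -7,"y": 0,"z": 0,"roll": 0}
    - {"x": -7,"y": 0,"z": 0,"roll": 0}
    - {"x": -7,"y": 0,"z": 0,"roll": 0}
    - {"x": -7,"y": 0,"z": 0,"roll": 0}
    - {"x": -7,"y": 0,"z": 0,"roll": 0}
    - {"x": -7,"y": 0,"z": 0,"roll": 0}
    - {"x": -7,"y": 0,"z": 0,"roll": 0}

```text
t: 5.0
eef_pos: [561.1, 136.2, 45.6]
orientation: [0.027, 1.0, -0.0, -0.0]
contact_force: [-1.9, -1.6, -0.4]
gripper_width: 0.006
grasp_force: 1.0
```

Emit:
play_rows:
  steps:
    - {"x": -5,"y": 0,"z": 0,"roll": 0}
    - {"x": -5,"y": 0,"z": 0,"roll": 0}
    - {"x": -3,"y": 0,"z": 0,"roll": 0}

```text
t: 5.25
eef_pos: [574.4, 135.7, 45.6]
orientation: [0.027, 1.0, -0.0, 0.0]
contact_force: [-2.4, -1.5, -0.5]
gripper_width: 0.005
grasp_force: 0.8
```

Pushing with ~2 N. Continue in small steps to the stop.

Emit:
play_rows:
  steps:
    - {"x": -4,"y": 0,"z": 0,"roll": 0}
    - {"x": -4,"y": 0,"z": 0,"roll": 0}
    - {"x": -3,"y": 0,"z": 0,"roll": 0}
    - {"x": -2,"y": 0,"z": 0,"roll": 0}

```text
t: 5.58
eef_pos: [587.1, 135.3, 45.7]
orientation: [0.027, 1.0, 0.0, 0.0]
contact_force: [-0.7, -0.8, -0.3]
gripper_width: 0.005
grasp_force: 0.8
```

Emit:
play_rows:
  steps:
    - {"x": -2,"y": 0,"z": 0,"roll": 0}
    - {"x": -2,"y": 0,"z": 0,"roll": 0}

```text
t: 5.75
eef_pos: [590.7, 135.1, 45.7]
orientation: [0.027, 1.0, 0.0, -0.0]
contact_force: [-1.9, -0.4, 0.2]
gripper_width: 0.003
grasp_force: 0.8
```

Emit:
play_rows:
  steps:
    - {"x": -2,"y": 0,"z": 0,"roll": 0}
    - {"x": -1,"y": 0,"z": 0,"roll": 0}

```text
t: 5.92
eef_pos: [593.9, 135.0, 45.7]
orientation: [0.027, 1.0, 0.0, 0.0]
contact_force: [-1.2, -1.0, -0.1]
gripper_width: 0.002
grasp_force: 0.8
```

Emit:
play_rows:
  steps:
    - {"x": -2,"y": 0,"z": 0,"roll": 0}
    - {"x": -1,"y": 0,"z": 0,"roll": 0}

```text
t: 6.08
eef_pos: [595.9, 134.8, 45.7]
orientation: [0.027, 1.0, -0.0, -0.001]
contact_force: [-5.0, -0.7, 3.4]
gripper_width: 0.01
grasp_force: 2.7
```

Emit:
play_rows:
  steps:
    - {"x": -1,"y": 0,"z": 0,"roll": 0}
    - {"x": -1,"y": 0,"z": 0,"roll": 0}

```text
t: 6.25
eef_pos: [596.0, 134.8, 45.7]
orientation: [0.027, 1.0, -0.0, -0.003]
contact_force: [-8.9, -0.3, 7.4]
gripper_width: 0.007
grasp_force: 4.6
```

Emit:
play_rows:
  steps:
    - {"x": -1,"y": 0,"z": 0,"roll": 0}
    - {"x": -1,"y": 0,"z": 0,"roll": 0}

```text
t: 6.42
eef_pos: [596.0, 134.8, 45.6]
orientation: [0.026, 1.0, -0.001, -0.004]
contact_force: [-13.5, -0.2, 10.2]
gripper_width: 0.008
grasp_force: 6.6
```

Emit:
play_rows:
  steps:
    - {"x": 12,"y": 0,"z": 0,"roll": 0}
    - {"x": 14,"y": 0,"z": 0,"roll": 0}
    - {"x": 14,"y": 0,"z": 0,"roll": 0}
    - {"x": 6,"y": 0,"z": -10,"roll": 0}
    - {"x": 0,"y": 0,"z": -25,"roll": 0}
    - {"x": 0,"y": 0,"z": -30,"roll": -0.07}
    - {"x": 0,"y": 0,"z": -30,"roll": -0.07}
    - {"x": 0,"y": 0,"z": -15,"roll": -0.073}
    - {"x": 0,"y": 0,"z": 0,"roll": 0}
    - {"x": -3,"y": -20,"z": 0,"roll": 0}
    - {"x": -3,"y": -25,"z": 0,"roll": 0}
    - {"x": -3,"y": -25,"z": 0,"roll": 0}

```text
t: 7.42
eef_pos: [575.5, 69.3, 155.9]
orientation: [-0.08, 0.997, 0.0, 0.001]
contact_force: [-0.1, -0.1, -0.7]
gripper_width: 0.002
grasp_force: 0.0
```

Emit:
play_rows:
  steps:
    - {"x": -3,"y": -25,"z": 0,"roll": 0}
    - {"x": -3,"y": -25,"z": 0,"roll": 0}
    - {"x": -3,"y": -25,"z": 0,"roll": 0}
    - {"x": -3,"y": -25,"z": 0,"roll": 0}
    - {"x": -3,"y": -25,"z": 0,"roll": 0}
    - {"x": -3,"y": -25,"z": 0,"roll": 0}
    - {"x": -3,"y": -25,"z": 0,"roll": 0}
    - {"x": 0,"y": -25,"z": 0,"roll": 0}
    - {"x": 0,"y": -20,"z": 0,"roll": 0}
    - {"x": 0,"y": 0,"z": 0,"roll": 0}
    - {"x": 0,"y": 0,"z": 0,"roll": 0}

```text
t: 8.33
eef_pos: [630.4, -146.1, 155.1]
orientation: [-0.078, 0.997, -0.0, 0.0]
contact_force: [-0.5, 1.6, -0.7]
gripper_width: 0.009
grasp_force: 0.0
```

```bash
python3 - <<'E'
from h import *
s=read_camera("side")[:,:,::-1]
cv2.imwrite("pics/p2.png",cv2.resize(s[150:340,240:500],None,fx=3,fy=3,interpolation=2))
o=get_obs();print(o["t"],o["eef_pos"],o["orientation"])
E
```

```text
8.3833 [ 630.37548152 -143.95579484  155.35292498] [-7.90343101e-02  9.96871727e-01  5.72529388e-04  9.50855936e-05]
```

View pics/p2.png

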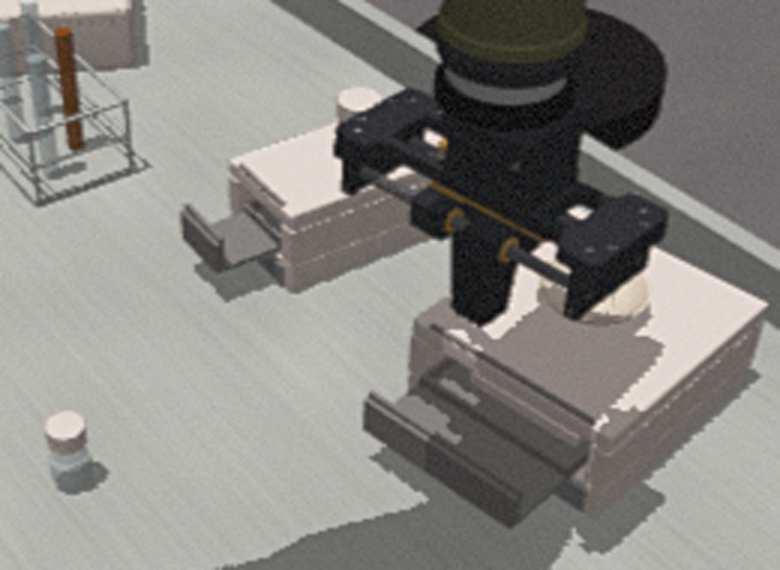

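Emit:
play_rows:
  steps:
    - {"x": 0,"y": 0,"z": 20,"roll": 0}
    - {"x": 0,"y": 0,"z": 20,"roll": 0}
    - {"x": 0,"y": 0,"z": 20,"roll": 0}
    - {"x": 0,"y": 0,"z": 20,"roll": 0}
    - {"x": 0,"y": 0,"z": 15,"roll": 0}
    - {"x": 0,"y": 0,"z": 8,"roll": 0}
    - {"x": 0,"y": 0,"z": 4,"roll": 0}
    - {"x": 0,"y": 0,"z": 3,"roll": 0}
    - {"x": 0,"y": 0,"z": 0,"roll": 0}

```text
t: 9.13
eef_pos: [630.7, -143.8, 45.9]
orientation: [-0.08, 0.997, 0.0, 0.0]
contact_force: [0.1, -0.4, 0.4]
gripper_width: 0.008
grasp_force: 0.0
```

Emit:
play_rows:
  steps:
    - {"x": 3,"y": 0,"z": 0,"roll": 0}
    - {"x": 3,"y": 0,"z": 0,"roll": 0}
    - {"x": 3,"y": 0,"z": 0,"roll": 0}
    - {"x": 3,"y": 0,"z": 0,"roll": 0}
    - {"x": 3,"y": 0,"z": 0,"roll": 0}
    - {"x": 3,"y": 0,"z": 0,"roll": 0}
    - {"x": 3,"y": 0,"z": 0,"roll": 0}
    - {"x": 3,"y": 0,"z": 0,"roll": 0}

```text
t: 9.8
eef_pos: [606.9, -148.5, 46.1]
orientation: [-0.079, 0.997, -0.0, 0.001]
contact_force: [1.5, -1.0, 0.9]
gripper_width: 0.004
grasp_force: 0.9
```

Emit:
play_rows:
  steps:
    - {"x": 4,"y": 0,"z": 0,"roll": 0}
    - {"x": 5,"y": 0,"z": 0,"roll": 0}
    - {"x": 6,"y": 0,"z": 0,"roll": 0}
    - {"x": 6,"y": 0,"z": 0,"roll": 0}
    - {"x": 6,"y": 0,"z": 0,"roll": 0}
    - {"x": 6,"y": 0,"z": 0,"roll": 0}
    - {"x": 6,"y": 0,"z": 0,"roll": 0}
    - {"x": 6,"y": 0,"z": 0,"roll": 0}
    - {"x": 6,"y": 0,"z": 0,"roll": 0}
    - {"x": 6,"y": 0,"z": 0,"roll": 0}
    - {"x": 6,"y": 0,"z": 0,"roll": 0}
    - {"x": 5,"y": 0,"z": 0,"roll": 0}

```text
t: 10.8
eef_pos: [538.6, -159.4, 45.7]
orientation: [-0.079, 0.997, -0.0, -0.0]
contact_force: [2.3, -1.3, 0.6]
gripper_width: 0.006
grasp_force: 0.9
```

Emit:
play_rows:
  steps:
    - {"x": 5,"y": 0,"z": 0,"roll": 0}
    - {"x": 5,"y": 0,"z": 0,"roll": 0}
    - {"x": 4,"y": 0,"z": 0,"roll": 0}
    - {"x": 3,"y": 0,"z": 0,"roll": 0}
    - {"x": 3,"y": 0,"z": 0,"roll": 0}
    - {"x": 2,"y": 0,"z": 0,"roll": 0}
    - {"x": 2,"y": 0,"z": 0,"roll": 0}

```text
t: 11.38
eef_pos: [515.6, -163.0, 45.6]
orientation: [-0.08, 0.997, 0.0, 0.0]
contact_force: [1.8, -1.0, 0.6]
gripper_width: 0.008
grasp_force: 0.8
```

Emit:
play_rows:
  steps:
    - {"x": 2,"y": 0,"z": 0,"roll": 0}
    - {"x": 2,"y": 0,"z": 0,"roll": 0}

```text
t: 11.55
eef_pos: [515.1, -163.1, 45.8]
orientation: [-0.08, 0.997, 0.0, 0.003]
contact_force: [10.0, -2.0, -7.0]
gripper_width: 0.005
grasp_force: 4.9
```

Emit:
play_rows:
  steps:
    - {"x": 1,"y": 0,"z": 0,"roll": 0}
    - {"x": 0,"y": 0,"z": 0,"roll": 0}

```text
t: 11.72
eef_pos: [515.1, -163.1, 45.9]
orientation: [-0.08, 0.997, 0.001, 0.004]
contact_force: [9.1, -1.5, -7.3]
gripper_width: 0.006
grasp_force: 4.3
```

Emit:
play_rows:
  steps:
    - {"x": -5,"y": 0,"z": 0,"roll": 0}
    - {"x": -6,"y": 0,"z": 0,"roll": 0}
    - {"x": -6,"y": 0,"z": 0,"roll": 0}
    - {"x": 0,"y": 0,"z": 0,"roll": 0}
    - {"x": 0,"y": 0,"z": -10,"roll": 0}
    - {"x": 0,"y": 0,"z": -20,"roll": 0}
    - {"x": 0,"y": 0,"z": -30,"roll": 0}
    - {"x": 0,"y": 0,"z": -30,"roll": 0}
    - {"x": 0,"y": 0,"z": -30,"roll": 0}
    - {"x": 0,"y": 0,"z": -30,"roll": 0}
    - {"x": 20,"y": 0,"z": 0,"roll": 0}
    - {"x": 25,"y": 0,"z": 0,"roll": 0}

```text
t: 12.72
eef_pos: [485.0, -167.8, 198.3]
orientation: [-0.08, 0.997, -0.001, 0.003]
contact_force: [-0.8, -0.1, 0.1]
gripper_width: 0.004
grasp_force: 0.0
```

Emit:
play_rows:
  steps:
    - {"x": 20,"y": 20,"z": 0,"roll": 0}
    - {"x": 15,"y": 25,"z": 0,"roll": 0}
    - {"x": 10,"y": 25,"z": 0,"roll": 0}
    - {"x": 0,"y": 25,"z": 0,"roll": 0}
    - {"x": 0,"y": 25,"z": 0,"roll": 0}
    - {"x": 0,"y": 25,"z": 0,"roll": 0}
    - {"x": 0,"y": 20,"z": 0,"roll": 0}
    - {"x": 0,"y": 0,"z": 0,"roll": 0}
    - {"x": 0,"y": 0,"z": 0,"roll": 0}

```text
t: 13.47
eef_pos: [412.0, -12.0, 196.2]
orientation: [-0.081, 0.997, -0.0, -0.0]
contact_force: [-0.8, -0.8, -0.7]
gripper_width: 0.004
grasp_force: 0.0
```

```bash
python3 - <<'E'
from h import *
cv2.imwrite("pics/p3.png",np.vstack([cv2.resize(read_camera(c)[r0:r1,c0:c1,::-1],(640,300),interpolation=2) for c,r0,r1,c0,c1 in (("side",150,350,220,540),("top",130,330,220,500))]))
o=get_obs();print(o["t"],o["eef_pos"],o["contact_force"],np.abs(o["qd"]).max())
E
```

```text
13.5667 [412.33426804 -13.70572161 195.91137562] [ 0.5915892  -1.01570174  0.86994886] 0.016084053281693544
```

View pics/p3.png

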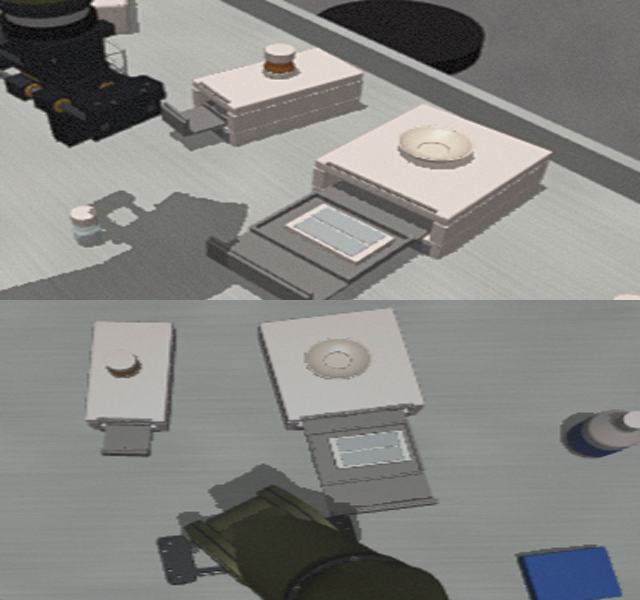

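The narrow tray is home and the wide tray is out, with the carrier flat in its pocket. The dish, jar and vial haven't moved.

```bash
python3 -c "
from rig import *
print(close_job())"
```

```text
the job is handed in; nothing more can be done
None
```

I pushed the narrow tray home to its stop, then drew the wide tray out to its stop with the carrier still in its pocket; nothing else I could see had moved, and I handed the job in at about 13.6 s.

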